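# Clip a retired anchor ring onto the tally snap hook

## Robot

A 6-joint arm with a two-finger parallel gripper is mounted at the origin on the work surface. World frame = base frame: x ahead of the robot, y to its left, z up, the work surface at z = 0. Lengths are in m, angles in rad, forces in N, time in s.
With the tool pointing down it reaches from about 0.25 to 0.8 m from the base axis. Payload 8.5 kg.
Tool frame: the origin (TCP) lies between the finger pads; the fingertips stand 11 mm ahead of it and the grasp point (between the pads) lies 8 mm behind it (r.tip_extent is the distance from the TCP to the fingertips, in m); z points along the fingers, y is the line along which they close (so a half turn about z gives the same grasp; the last joint's range is limited). The gripper opens to 85 mm and grips with 20 to 120 N. Pads are 22 mm wide; open, the fingers measure 114 mm over their backs; the gripper's body (76 mm by 85 mm) begins 54 mm behind the grasp point. The pads swing forward as they close: fully open they stand 13 mm farther back than shut.
Start: joints at [-1.294, 0.238, -0.013, 1.319, 0, 1.571], TCP at [0.143, -0.505, 0.242] pointing down, gripper open.
Joint ranges: [-2.66, 2.66], [-1.03, 1.9], [-1.14, 1.46], [-1.82, 2.27], [-1.45, 1.34], [-3.14, 3.14]. Speed limits (rad/s): [2.22, 2.22, 2.79, 3.14, 3.14, 3.14].

## Interface

Orientations are given as a 3x3 rotation matrix whose columns are the frame's x, y, z axes.
In Python, from bench import r gives the robot as it stands.
- The arm moves only by the tool servo_tool, never from a script. Its argument "rows" is a list of rows, each a list of 5 numbers: the shift along the tool's x, y, z in mm, then the turn about the tool's z in degrees, then the finger opening in mm, from 0 to 85.4. In form: [[tx, ty, tz, spin, hand], ...]. A call has 1 to 12 rows; each row is the pose to reach, as a shift and turn from the pose commanded when the call began, along the tool's axes at that moment; what a row does not reach only later rows make up. A row lasts 1/12 s, in which the tool goes at most 41.7 mm and 7.16 degrees, less where a joint would pass 70% of its speed; a pose out of reach is approached as far as the arm can. A call with a gripper value outside its range is refused whole. The fingers move at their own pace and stop on an object; "squeeze" is the grip in N (left out, the last holds). Time passes only in rows, so rows that repeat a pose let the fingers close. It gives the time, the measured TCP pose, the force, the opening and the grip force at its end, in the units of the state.
- r.state(): the state, without advancing time (a new reading comes with each control period).
- r.snapshot(name): name is "scene" or "side" or "wrist"; returns a dict with "color" (480x640x3 uint8, blue, green, red), "range_z" (480x640 float32, m along the optical axis (not along the pixel's ray), 0 where there is no reading), "camera_matrix" (3x3 intrinsics, pixels), "rvec" (rotation vector, rad) and "tvec" (3), from world to camera coordinates, as OpenCV has them. Camera axes: x right, y down, z forward; pixel columns grow to the right and rows downward; lengths in m; the calibration is good to about 2 mm. The wrist camera is an equidistant fisheye: a pixel r from the principal point sees the ray r / f radians off the axis. A picture is of the moment at which its call begins.
- r.close_job(): hands the job in; it is judged then, once.
Trained networks look in a picture, given as the dict that the camera call returned (one of the last four; its "shot" number tells which), for a name from the list of things; names that differ only in an ending like _2 or _b are one class to them, and where a whole thing is asked for, a point or a joint stands for the part that bears it (a point fixed in the world has none). Each returns a list of dicts, best first, with "p" (0 to 1); they miss things now and then, are a little off and sometimes report something else, mostly with a low value. They report only what shows in the picture. A call takes as long as a camera call. They do not tell look-alikes from the thing itself.
- r.masks_of(picture, label): "pixels" (480x640 bool, what is visible of it) and "xy" ([column, row] in pixels, amid what is visible of it).
The state is a dict: "time": time; "joints": joint angles; "joint_vel": joint speeds; "joint_efforts": joint torques, N m; "ee_pos": TCP position; "tool_rot": TCP orientation; "contact_force": force on the tool from outside, world axes, zero at the start; "moment": the same for the moment, N m; "grip_width": finger opening in m; "grip_force": force on a finger pad.
Only numpy, scipy, OpenCV 4.12 (cv2) and the standard library are available. Lean on these libraries where they do the work, as an engineer would, in place of code of your own. Each camera call takes 0.05 s, during which the arm holds its last target. There are 200 camera calls.

## Task

Pick up the steel ring with the flat tang and clip it onto the big snap hook held above the vise: push the ring against the sprung gate so that it swings inward, bring the ring past the gate into the hook so the gate snaps shut behind it, and let go so that the ring hangs freely in the bottom of the closed hook and has all but stopped swinging when you finish. Work by feel: the hook is not clamped at an exact place, and neither the ring nor the robot may press hard on the hook, gate or vise (keep it under about 15 N while holding the ring). Leave the other gear on the bench where it lies.

Things in the scene. Friction and masses are not known exactly. Their poses are not given: they have to be found in the camera images.
- vise: Small cast-iron vise, green jaws, bolted down (foot 130 x 90 mm, 92 mm high, screw and handle reach 92 mm to -x). Origin: centre of the foot's underside; z up. It grips an upright flat bar (8 x 30 mm) up to z 313 mm; a level 14 mm square arm in its head, at z 298 mm, runs to -y and ends in a 28 mm block, 9 mm short of the gate's line, that holds a big steel snap hook that hangs below it in the vise's y-z plane.
- nose_nominal (a point): NOMINAL top of the hook's nose, at vise (0, -183, 195) mm; vise axes. The REAL hook was clamped by eye: all of it is off nominal by up to 36 mm either way in the vise's y and 20 mm in z, unmeasured (feel or look); it stays put. Nose: rounded end of a 10 mm bar, pointing up, rigid. The gate's tip, 1 mm above it, swings inward only (to +y and up), so a ring comes from the -y side.
- hinge_nominal (a point): NOMINAL gate hinge, 40 mm above nose_nominal, off by the same unmeasured amount; vise axes. The shut gate is a straight 8 mm bar hanging from here to just above the nose. The hook's closed top is 21 mm higher. Pushing the gate near its hinge jams; the leading wire opens it best 6 to 15 mm above the nose.
- bowl_nominal (a point): NOMINAL inner floor of the hook's half-round bowl (10 mm bar, 36 mm clear width), 23 mm below and 23 mm to +y of nose_nominal, off by the same unmeasured amount; vise axes. The spine stands 46 mm to +y of the gate. A wire pushed inside the nose (about 15 mm past the gate's line) and then lowered below the gate's tip into the bowl is caught: the gate snaps shut over it.
- gate (a joint): Angle of the sprung gate: 0 = shut, grows as its tip swings inward, stop at 0.85 rad. Hinge axis: the vise's x axis. Spring torque 0.036 N m shut, 0.19 N m at the stop (about 1 to 5 N at the tip, far more near the hinge). At a given inward push, a larger angle means a push nearer the hinge.
- ring_eye (a point): Centre of the ring's eye, half-way up its wire, 5.5 mm above the tang's underside. Steel ring, 0.1 to 0.2 kg, lying flat on the bench: eye of 9 mm wire (inner diameter 40, outer 58 mm) with a flat tang on its rim. Axes: x from the tang through the eye's centre (leading wire's centre line 24.5 mm ahead along +x), z up, normal to the eye.
- ring_tang (a point): Grip point on the ring's tang, 85 mm behind the eye's centre (ring's -x), half-way up the tang, 13 mm above the tang's underside. Tang: flat bar on edge, 75 mm long along x (26 to 101 mm behind the eye's centre), 10 mm thick along y, 26 mm high, lower edge 1 mm below the eye's underside. Same axes as ring_eye.
- carabiner: Bystander: bent aluminium carabiner, 110 x 62 x 10 mm, lying flat. Origin at its centre on the bench.
- belay: Bystander: cracked grey belay device, 75 x 56 x 26 mm. Origin at its centre on the bench.
- hanger: Bystander: blue steel hanger plate, 70 x 40 mm with a 30 mm bent-up flange. Origin at its centre on the bench.
- rapring: Bystander: plain aluminium ring without tang, outer diameter 48 mm, 9 mm high. Origin at its centre on the bench.
- wrench: Bystander: steel wrench, 180 mm long, lying flat. Origin at its middle on the bench.
- brush: Bystander: hand brush, 170 mm long. Origin at its middle on the bench.
- jar: Bystander: glass jar with steel lid, 60 mm across, 85 mm high. Origin at its centre on the bench.
- ring: The same ring as a whole (for the rules). Origin under the eye's centre level with the tang's underside; same axes as ring_eye.
Things that resemble listed ones, but are neither listed nor needed, are in the scene too. Leave any green or orange look-alike of the ring alone.

How it is judged:
By the outcome, as a careful person would: the job done as asked, in the order asked, and still so for the second after the job is handed in, with the robot touching nothing.
It also fails if it takes over 72 s, if anything falls off the work surface, if the arm or the gripper's body presses on something with over 40 N, if the wrist force passes 120 N, or if a joint passes its speed limit or range.

## Working session

There is one attempt and no reset: what is moved stays moved. The work goes in short steps, Python scripts to look and compute and a tool call to move; the robot and the scene stay as the last step left them, time stands still between calls to the robot, and variables do not carry over. Pictures are saved under pics/ and viewed, at most 10 in all, crops included, and the job is handed in when it is done.

Besides the shell and the picture viewer there is one more tool, called after "Emit:" by a JSON object that holds its "name" and its "arguments", one argument or row to a line. servo_tool: Moves the arm, as the interface text tells. Its arguments: {"type":"object","properties":{"rows":{"type":"array"},"squeeze":{"type":"number"}},"required":["rows"]}

```bash
ls; mkdir -p pics
cat > h.py <<'E'
import numpy as np, cv2
from bench import r
def snap(n,f=None):
    p=r.snapshot(n)
    if f: cv2.imwrite('pics/'+f,p['color'])
    return p
def toworld(p,uv,z=None):
    """pixel -> world; z None uses depth"""
    K=p['camera_matrix'];R=cv2.Rodrigues(np.array(p['rvec']))[0];t=np.array(p['tvec']).ravel()
    uv=np.atleast_2d(uv).astype(float);d=np.c_[(uv[:,0]-K[0,2])/K[0,0],(uv[:,1]-K[1,2])/K[1,1],np.ones(len(uv))]
    if z is None:
        s=p['range_z'][uv[:,1].astype(int),uv[:,0].astype(int)]
        return (d*s[:,None]-t)@R
    c=-t@R; w=d@R
    return c+w*((z-c[2])/w[:,2])[:,None]
def topix(p,X):
    return cv2.projectPoints(np.atleast_2d(np.array(X,float)),np.array(p['rvec'],float),np.array(p['tvec'],float),p['camera_matrix'],None)[0][:,0]
E
python3 - <<'E'
from h import *
np.set_printoptions(precision=3,suppress=True)
for n in ['scene','side']:
    p=snap(n,n+'0.png')
    R=cv2.Rodrigues(np.array(p['rvec']))[0];print(n,-np.array(p['tvec']).ravel()@R,R[2])
    for l in ['ring','vise','gate','hanger','rapring','carabiner','ring_tang']:
        print(l,[(round(m['p'],2),np.round(m['xy']),toworld(p,m['xy'])[0]) for m in r.masks_of(p,l)[:4]])
s=r.state();print(s['tool_rot'],s['ee_pos'])
E
```

```text
pics
scene [ 1.367 -0.263  0.761] [-0.775  0.202 -0.599]
ring [(0.96, array([337., 392.]), array([ 0.861, -0.094,  0.008])), (0.83, array([244., 243.]), array([ 0.362, -0.2  ,  0.022])), (0.75, array([219., 284.]), array([ 0.497, -0.279,  0.014])), (0.72, array([310., 250.]), array([ 0.421, -0.035,  0.007]))]
vise [(0.74, array([439., 213.]), array([0.541, 0.255, 0.15 ])), (0.55, array([272., 287.]), array([ 0.53 , -0.158,  0.001]))]
gate [(0.65, array([142., 330.]), array([ 0.654, -0.442,  0.064]))]
hanger [(0.8, array([360., 326.]), array([0.71 , 0.004, 0.005]))]
rapring [(0.74, array([304., 345.]), array([ 0.723, -0.124, -0.002]))]
carabiner [(0.53, array([375., 238.]), array([ 0.404,  0.155, -0.   ]))]
ring_tang [(0.94, array([273., 285.]), array([ 0.547, -0.156,  0.023])), (0.85, array([307., 246.]), array([ 0.412, -0.04 ,  0.018])), (0.75, array([244., 242.]), array([ 0.358, -0.2  ,  0.021])), (0.7, array([340., 391.]), array([ 0.863, -0.088,  0.015]))]
side [0.293 0.727 0.792] [ 0.253 -0.739 -0.624]
ring [(0.74, array([377., 292.]), array([ 0.405, -0.038,  0.024])), (0.72, arr
[... 293 characters left out ...]
5, 0.199])), (0.3, array([276., 352.]), array([0.532, 0.27 , 0.118]))]
hanger [(0.28, array([335., 256.]), array([ 0.545, -0.147,  0.011]))]
rapring [(0.68, array([275., 249.]), array([ 0.717, -0.134, -0.003]))]
carabiner [(0.89, array([355., 358.]), array([ 0.406,  0.148, -0.002])), (0.32, array([333., 250.]), array([ 0.554, -0.153,  0.025]))]
ring_tang [(0.74, array([377., 292.]), array([ 0.405, -0.04 ,  0.022])), (0.7, array([364., 232.]), array([ 0.494, -0.256,  0.026])), (0.69, array([217., 245.]), array([ 0.861, -0.07 ,  0.021])), (0.61, array([414., 259.]), array([ 0.339, -0.194,  0.02 ]))]
[[ 0.962  0.273 -0.   ]
 [ 0.273 -0.962  0.   ]
 [ 0.    -0.    -1.   ]] [ 0.143 -0.505  0.242]
```

View pics/scene0.png

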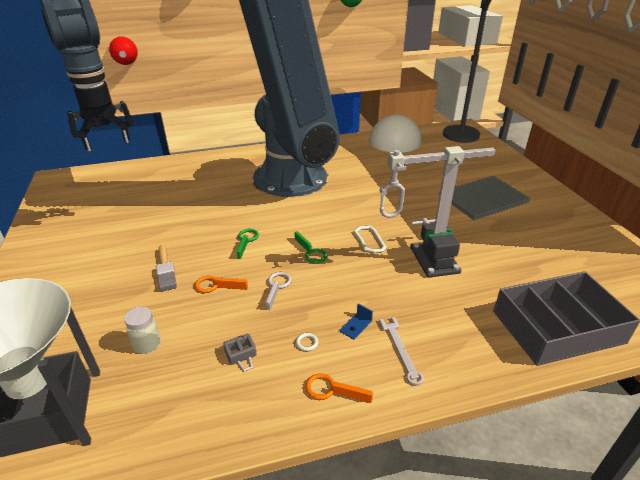

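View pics/side0.png

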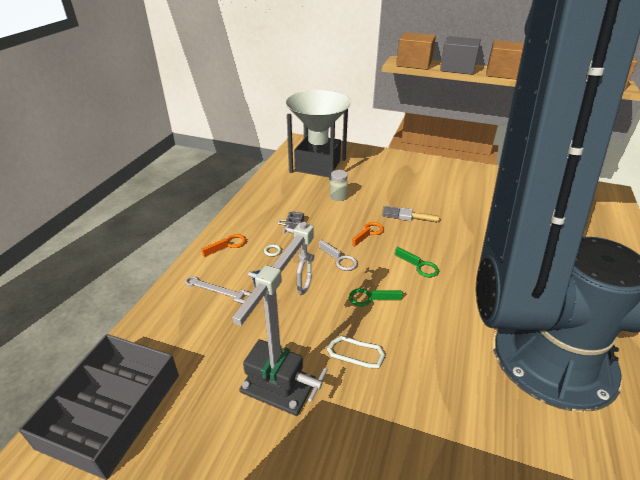

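The steel ring is at scene (277,288). It could be confused with the green rings at (247,241) and (311,250), the orange ones at (221,284) and (339,388), and the plain rapring at (307,342). I choose (277,288) because it is grey steel with a tang. In the side view the hook is at about (305,270), and its arm runs from the vise head at (266,280).

Run:
```python
from h import *
np.set_printoptions(precision=4,suppress=True)
import pickle
for n in ['scene','side']:
    p=snap(n); pickle.dump(p,open(n+'.pkl','wb'))
    v,u=np.mgrid[0:480,0:640]; uv=np.c_[u.ravel(),v.ravel()]
    W=toworld(p,uv).reshape(480,640,3); ok=p['range_z']>0
    W[~ok]=9
    # ring
    box=(np.abs(W[...,0]-.53)<.1)&(np.abs(W[...,1]+.15)<.08)
    hsv=cv2.cvtColor(p['color'],cv2.COLOR_BGR2HSV)
    mk=[m['pixels'] for m in r.masks_of(p,'ring') if m['p']>.3]
    for m in mk:
        q=W[m&box]
        if len(q)<80: continue
        q=q[(q[:,2]>.004)&(q[:,2]<.05)]
        t=q[q[:,2]>.016]; e=q[q[:,2]<.013]
        print(n,'sat',np.median(hsv[m][:,1]),len(q),'tang',t.mean(0),len(t),'eye',e.mean(0),len(e))
    # hook stuff
    b=(W[...,0]>.4)&(W[...,0]<.65)&(W[...,1]>0)&(W[...,1]<.5)
    a=W[b&(W[...,2]>.30)&(W[...,2]<.31)]
    print('arm top n',len(a))
    if len(a)>20:
        c=a[:,:2].mean(0);_,s,vt=np.linalg.svd(a[:,:2]-c);print(c,s,vt[0],a[:,:2].min(0),a[:,:2].max(0))
    hk=W[b&(W[...,2]>.12)&(W[...,2]<.28)&(W[...,1]<.2)]
    print('hook',len(hk),hk.min(0),hk.max(0))
    for z in np.arange(.13,.33,.01):
        s=hk[(abs(hk[:,2]-z)<.005)]
        if len(s):print(round(z,2),len(s),np.percentile(s[:,1],[2,30,70,98]),np.median(s[:,0]))
    ft=W[(W[...,0]>.4)&(W[...,0]<.65)&(W[...,1]>.15)&(W[...,1]<.35)&(W[...,2]>.05)&(W[...,2]<.1)]
    print('visebody',ft.min(0),ft.max(0),ft.mean(0))
im=np.hstack([cv2.resize(pickle.load(open('scene.pkl','rb'))['color'][225:325,190:350],None,fx=2.5,fy=2.5,interpolation=2),
 cv2.resize(pickle.load(open('side.pkl','rb'))['color'][215:315,240:400],None,fx=2.5,fy=2.5,interpolation=2)])
im2=np.hstack([cv2.resize(pickle.load(open('scene.pkl','rb'))['color'][140:270,370:500],None,fx=2.6,fy=2.6,interpolation=2),
 cv2.resize(pickle.load(open('side.pkl','rb'))['color'][210:340,220:350],None,fx=2.6,fy=2.6,interpolation=2)])
im2=np.hstack([im2,np.zeros((338,800-676,3),np.uint8)])
cv2.imwrite('pics/c1.png',np.vstack([im,im2]))
```

```text
scene sat 31.0 344 tang [ 0.5736 -0.1643  0.0238] 132 eye [ 0.5257 -0.139   0.0083] 194
arm top n 558
[0.5426 0.2337] [1.6897 0.2154] [-0.0462 -0.9989] [0.518  0.1197] [0.5769 0.3617]
hook 461 [0.5161 0.1044 0.1531] [0.5424 0.1636 0.2785]
0.15 5 [0.1269 0.1302 0.1362 0.1436] 0.5310593501047023
0.16 56 [0.1166 0.1294 0.1413 0.1527] 0.5305078830577957
0.17 38 [0.1098 0.1174 0.153  0.1583] 0.5307608067824657
0.18 32 [0.1088 0.1132 0.1559 0.1602] 0.530785301607119
0.19 28 [0.1095 0.1148 0.1564 0.1626] 0.5304475554105075
0.2 23 [0.1095 0.113  0.157  0.1607] 0.5309972284463962
0.21 34 [0.1088 0.1127 0.1556 0.161 ] 0.5298595252205127
0.22 33 [0.1071 0.1121 0.1548 0.1622] 0.5324145448289681
0.23 63 [0.1053 0.1122 0.1465 0.1602] 0.531591061163448
0.24 49 [0.1175 0.1256 0.1399 0.1514] 0.532007781880175
0.25 48 [0.1246 0.1301 0.137  0.1449] 0.5323907317197552
0.26 23 [0.1294 0.1314 0.1362 0.1395] 0.5313090859382928
0.27 24 [0.1294 0.132  0.1368 0.1405] 0.530564676019381
0.28 5 [0.1312 0.1318 0.134  0.1354] 0.5312106435396842
visebody [0.4441 0.2309 0.0506] [0.5993 0.3034 0.0996] [0.5547 0.259  
[... 415 characters left out ...]
.18 39 [0.1098 0.1157 0.1608 0.1633] 0.524417434623704
0.19 29 [0.113  0.1157 0.1614 0.1632] 0.5242775370785888
0.2 35 [0.1132 0.116  0.1624 0.1647] 0.5250966605774058
0.21 34 [0.1131 0.1147 0.161  0.1627] 0.5244014924572784
0.22 40 [0.1103 0.1191 0.1611 0.1636] 0.5237833272034832
0.23 53 [0.1092 0.1197 0.1571 0.1608] 0.5242998610943153
0.24 46 [0.1341 0.1438 0.1491 0.1534] 0.5248072795323496
0.25 67 [0.1279 0.1377 0.1417 0.1462] 0.5235997269097132
0.26 23 [0.1352 0.1386 0.1403 0.1415] 0.5230751302570332
0.27 23 [0.1351 0.1389 0.1406 0.1422] 0.5236220069670479
0.28 3 [0.14   0.1401 0.1404 0.1408] 0.5245628338549159
visebody [0.4421 0.2317 0.0502] [0.5934 0.3139 0.0999] [0.5248 0.2771 0.081 ]
```

View pics/c1.png

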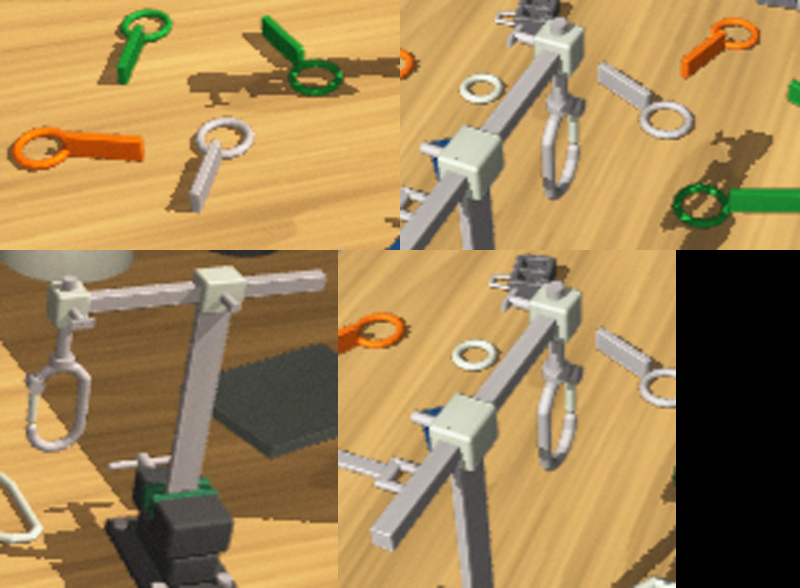

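The close crop shows a grey ring with a tang, with the eye at about (664,120) in the upper right panel and the tang running to (610,72), so the choice stands. The hook's shut gate is on the -y side, away from the vise. Next I refine the ring's pose.

Run:
```python
from h import *
import pickle
from scipy.optimize import least_squares
np.set_printoptions(precision=4,suppress=True)
P=[]
for n in ['scene','side']:
    p=pickle.load(open(n+'.pkl','rb'))
    v,u=np.mgrid[0:480,0:640]; W=toworld(p,np.c_[u.ravel(),v.ravel()])
    g=cv2.cvtColor(p['color'],cv2.COLOR_BGR2HSV).reshape(-1,3)[:,1]
    m=(np.hypot(W[:,0]-.545,W[:,1]+.148)<.09)&(W[:,2]>.005)&(W[:,2]<.04)&(g<60)
    q=W[m];t=q[q[:,2]>.021][:,:2];c=t.mean(0);_,s,vt=np.linalg.svd(t-c);pr=(t-c)@vt[0]
    print(n,len(q),len(t),c,vt[0],pr.min(),pr.max()); P.append(q)
    def f(a,q=q):
        return res(a,q)
def res(a,q):
    d=q[:,:2]-a[:2];c,s=np.cos(a[2]),np.sin(a[2]);x=d@[c,s];y=d@[-s,c]
    an=np.abs(np.hypot(x,y)-.0245)-.0045
    bx=np.hypot(np.maximum(abs(x+.0635)-.0375,0),np.maximum(abs(y)-.005,0))
    hi=q[:,2]>.014
    return np.where(hi,bx,np.maximum(np.minimum(an,bx),0))
for q in P+[np.vstack(P)]:
    s=least_squares(lambda a:res(a,q),[.528,-.138,2.6],loss='soft_l1',f_scale=.002,x_scale=[.01,.01,.1])
    a=s.x;d=np.array([np.cos(a[2]),np.sin(a[2])]);print(a[:2],np.degrees(a[2]),s.cost,'grip',a[:2]-.085*d)
s=r.state();print(s['joints'],r.tip_extent)
```

```text
scene 310 105 [ 0.5728 -0.1646] [ 0.8948 -0.4465] -0.038145158734969056 0.0350554781903546
side 308 85 [ 0.5663 -0.162 ] [-0.893   0.4501] -0.03973153233355395 0.03590897556875894
[ 0.5145 -0.1365] 153.98217319364065 8.662768662172498e-06 grip [ 0.5909 -0.1738]
[ 0.5105 -0.135 ] 153.58585364590823 1.3458792959421607e-05 grip [ 0.5866 -0.1728]
[ 0.5127 -0.1351] 153.3250101243711 4.8886296690773104e-05 grip [ 0.5886 -0.1733]
[-1.294   0.2382 -0.0135  1.3192 -0.      1.5708] 0.011
```

Emit:
{"name": "servo_tool", "arguments": {
  "rows": [
    [0, 0, 0, -7, 60],
    [0, 0, 0, -14, 60],
    [0, 0, 0, -21, 60],
    [0, 0, 0, -28, 60]
  ],
  "squeeze": 50
}}

```text
time: 1.33
ee_pos: [0.1435, -0.505, 0.2423]
tool_rot: [[0.717, 0.697, -0.0], [0.697, -0.717, 0.0], [0.0, -0.0, -1.0]]
contact_force: [0.3, -0.0, -0.2]
grip_width: 0.0597
grip_force: 0.0
```

```bash
python3 -c "
from h import *
s=r.state();print(s['joints'],s['tool_rot'],s['ee_pos'],s['grip_width'],r.tip_extent)"
```

```text
[-1.29399420e+00  2.38167207e-01 -1.35200671e-02  1.31916789e+00
  7.49875737e-06  1.07602770e+00] [[ 7.16816323e-01  6.97262045e-01 -8.86538935e-06]
 [ 6.97262044e-01 -7.16816322e-01  5.86454396e-05]
 [ 3.45363833e-05 -4.82195079e-05 -9.99999998e-01]] [ 0.14346348 -0.50497572  0.24228561] 0.05972040378788691 0.011
```

Emit:
{"name": "servo_tool", "arguments": {
  "rows": [
    [39, 5, 0, -7, 45],
    [78, 10, 0, -14, 45],
    [118, 15, 0, -21, 45],
    [157, 20, 0, -28, 45],
    [196, 26, 0, -35, 45],
    [236, 31, 0, -42, 45],
    [275, 36, 10, -49, 45],
    [314, 41, 20, -56, 45],
    [353, 46, 30, -63, 45],
    [392, 51, 40, -70, 45],
    [432, 56, 50, -77, 45],
    [471, 61, 60, -84, 45]
  ]
}}

```text
time: 2.33
ee_pos: [0.5269, -0.221, 0.1819]
tool_rot: [[-0.619, 0.786, 0.0], [0.786, 0.619, -0.0], [-0.0, 0.0, -1.0]]
contact_force: [1.3, -1.0, -0.1]
grip_width: 0.0451
grip_force: 0.0
```

Emit:
{"name": "servo_tool", "arguments": {
  "rows": [
    [0, 0, 20, -7, 40],
    [0, 0, 40, -14, 40],
    [0, 0, 50, -21, 40],
    [0, 0, 50, -26, 40]
  ]
}}

```text
time: 2.67
ee_pos: [0.5242, -0.2215, 0.1295]
tool_rot: [[-0.901, 0.434, -0.004], [0.434, 0.901, 0.002], [0.004, -0.0, -1.0]]
contact_force: [-0.5, -1.0, 0.9]
grip_width: 0.0399
grip_force: 0.0
```

Run:
```python
from h import *
np.set_printoptions(precision=4,suppress=True)
s=r.state();R=np.array(s['tool_rot']);e=np.array(s['ee_pos']);print(s['joints'],e,np.degrees(np.arctan2(R[1,0],R[0,0])))
print((R.T@(np.array([.588,-.173,.10])-e))*1000, s['contact_force'])
```

```text
[-0.3998  0.3745 -0.1136  1.0871  0.      0.0489] [ 0.5242 -0.2215  0.1295] 154.28821391513586
[-36.5468  71.4066  29.3305] [-0.5358 -1.0329  0.9238]
```

Emit:
{"name": "servo_tool", "arguments": {
  "rows": [
    [-18, 36, 10, 0, 40],
    [-36, 71, 25, 0.5, 40],
    [-36, 71, 30, 0.7, 40],
    [-36, 71, 30, 0.7, 40]
  ]
}}

```text
time: 3.0
ee_pos: [0.5893, -0.1732, 0.1003]
tool_rot: [[-0.893, 0.449, -0.002], [0.449, 0.893, 0.001], [0.003, -0.0, -1.0]]
contact_force: [-0.8, -0.8, 1.1]
grip_width: 0.0403
grip_force: 0.0
```

Run:
```python
from h import *
np.set_printoptions(precision=4,suppress=True)
s=r.state();R=np.array(s['tool_rot']);e=np.array(s['ee_pos']);print(e,np.degrees(np.arctan2(R[1,0],R[0,0])))
print((R.T@(np.array([.588,-.173,.10])-e))*1000, s['contact_force'])
p=snap('wrist','w1.png')
K=p['camera_matrix'];Rc=cv2.Rodrigues(np.array(p['rvec']))[0];t=np.array(p['tvec']).ravel();print('cam',-t@Rc,Rc[2])
# undistorted world coords of every pixel at plane z=.025 (tang top), using equidistant model
v,u=np.mgrid[0:480,0:640];x=(u-K[0,2])/K[0,0];y=(v-K[1,2])/K[1,1];th=np.hypot(x,y)+1e-9
d=np.stack([np.tan(th)*x/th,np.tan(th)*y/th,np.ones_like(th)],-1)
W=(d*p['range_z'][...,None]-t)@Rc
hsv=cv2.cvtColor(p['color'],cv2.COLOR_BGR2HSV)
m=(th<1.3)&(W[...,2]>.02)&(W[...,2]<.03)&(np.hypot(W[...,0]-.57,W[...,1]+.163)<.06)&(hsv[...,1]<60)
q=W[m][:,:2];c=q.mean(0);_,sv,vt=np.linalg.svd(q-c,full_matrices=False);pr=(q-c)@vt[0];pw=(q-c)@vt[1]
print(len(q),c,vt[0],np.degrees(np.arctan2(vt[0,1],vt[0,0])),pr.min(),pr.max(),np.percentile(pw,[2,50,98]),(c-e[:2])@R[:2,:2]*1000)
```

```text
[ 0.5893 -0.1732  0.1003] 153.29290403792362
[ 1.2418 -0.4197  0.317 ] [-0.8188 -0.792   1.1137]
cam [ 0.5154 -0.1352  0.2323] [ 0.284  -0.1442 -0.9479]
2014 [ 0.565 -0.164] [ 0.8945 -0.4471] -26.55630204761685 -0.03533206979212286 0.03879954170863896 [-0.0046  0.      0.0046] [25.8655 -2.7192]
```

View pics/w1.png

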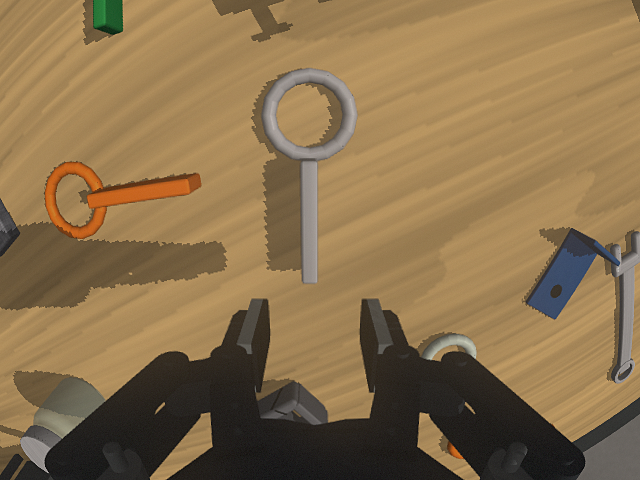

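The wrist view shows the steel ring's eye at (310,115) and its tang running to (309,283), aligned between the fingers with a small sideways offset. Now the descent and grip.

Emit:
{"name": "servo_tool", "arguments": {
  "rows": [
    [2, -2, 30, 0, 36],
    [2, -2, 60, 0, 36],
    [2, -2, 76, 0, 36],
    [2, -2, 84, 0, 36],
    [2, -2, 86, 0, 36],
    [2, -2, 86, 0, 20],
    [2, -2, 86, 0, 5],
    [2, -2, 86, 0, 2],
    [2, -2, 86, 0, 2],
    [2, -2, 86, 0, 2],
    [2, -2, 86, 0, 2]
  ],
  "squeeze": 60
}}

```text
time: 3.97
ee_pos: [0.5871, -0.1761, 0.0179]
tool_rot: [[-0.892, 0.452, 0.002], [0.452, 0.892, -0.001], [-0.003, 0.0, -1.0]]
contact_force: [-1.4, -1.0, 7.6]
grip_width: 0.0085
grip_force: 60.3
```

Emit:
{"name": "servo_tool", "arguments": {
  "rows": [
    [0, 0, -8, 0, 2],
    [0, 0, -25, 0, 2],
    [0, 0, -60, 0, 2],
    [0, 0, -100, 0, 2],
    [0, 0, -140, 0, 2],
    [0, 0, -165, 0, 2],
    [0, 0, -165, 0, 2]
  ]
}}

```text
time: 4.55
ee_pos: [0.5888, -0.1762, 0.1885]
tool_rot: [[-0.892, 0.451, 0.01], [0.451, 0.892, -0.003], [-0.01, 0.002, -1.0]]
contact_force: [0.2, 0.0, -1.7]
grip_width: 0.0083
grip_force: 59.3
```

```bash
cat > rg.py <<'E'
from h import *
def ringpose(f=None):
    """ring pose in the tool frame from the wrist camera, via depth"""
    s=r.state();R=np.array(s['tool_rot']);e=np.array(s['ee_pos'])
    p=snap('wrist',f);K=p['camera_matrix'];Rc=cv2.Rodrigues(np.array(p['rvec']))[0];t=np.array(p['tvec']).ravel()
    v,u=np.mgrid[0:480,0:640];x=(u-K[0,2])/K[0,0];y=(v-K[1,2])/K[1,1];th=np.hypot(x,y)+1e-9
    d=np.stack([np.tan(th)*x/th,np.tan(th)*y/th,np.ones_like(th)],-1)
    W=(d*p['range_z'][...,None]-t)@Rc
    T=(W-e)@R*1000
    m=(th<1.3)&(T[...,0]>20)&(T[...,0]<130)&(abs(T[...,1])<45)&(T[...,2]>-60)&(T[...,2]<60)
    return T[m],s,p
E
python3 - <<'E'
from rg import *
np.set_printoptions(precision=2,suppress=True)
T,s,p=ringpose('w2.png')
print(s['ee_pos'],s['contact_force'],s['moment'],s['grip_width'],len(T))
for a in range(20,130,6):
    q=T[(T[:,0]>=a)&(T[:,0]<a+6)]
    if len(q):print(a+3,len(q),np.percentile(q[:,1],[1,50,99]),np.percentile(q[:,2],[2,50,98]))
E
```

```text
[ 0.59 -0.18  0.19] [ 0.18  0.01 -1.65] [-0.08 -0.16  0.  ] 0.008331610631890592 12093
23 372 [-4.13  0.73  5.24] [-9.17 -7.91 -5.98]
29 390 [-4.06  0.37  5.13] [-9.18 -7.97 -6.44]
35 408 [-4.01  0.73  5.07] [-9.31 -7.98 -6.47]
41 462 [-4.38  0.73  5.71] [-9.23 -7.91 -6.03]
47 485 [-4.56  0.38  5.65] [-9.32 -7.93 -6.01]
53 488 [-4.47  0.38  5.25] [-9.43 -7.94 -6.1 ]
59 920 [-11.94   0.38  12.63] [-8.88  1.23 10.95]
65 1456 [-19.3    0.35  20.64] [ 6.87  8.48 11.93]
71 998 [-23.73   9.34  24.88] [ 6.99  8.61 11.91]
77 788 [-26.19  16.4   27.39] [ 6.92  8.65 11.88]
83 737 [-27.52  19.52  28.54] [ 6.89  8.65 11.98]
89 756 [-27.45 -18.56  28.48] [ 6.95  8.64 12.  ]
95 806 [-26.26  16.6   27.5 ] [ 6.82  8.7  12.13]
101 976 [-23.99  -8.57  24.98] [ 6.8   8.72 12.02]
107 1487 [-19.33   0.37  20.28] [ 6.77  8.52 11.84]
113 564 [-12.69   0.73  13.93] [ 6.89  8.69 11.52]
```

View pics/w2.png

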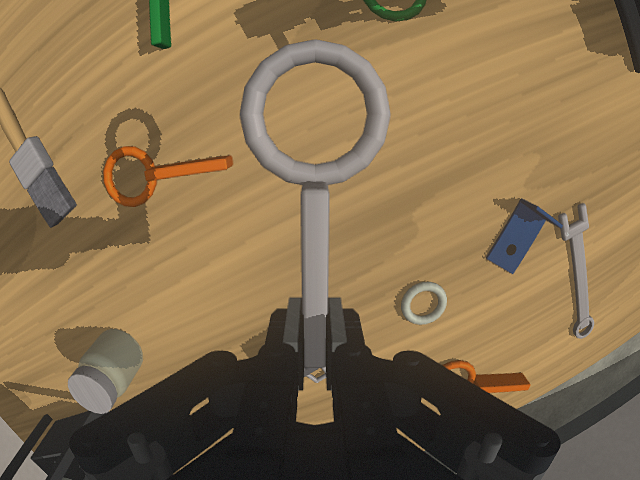

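The ring is held level: in the tool frame its eye is at x 87 mm and its leading wire's centre line at x 111.5 mm, 11.5 mm below the TCP height. I now bring it in front of the gate.

Emit:
{"name": "servo_tool", "arguments": {
  "rows": [
    [5, 4, -10, 6.6, 2],
    [15, 12, -18, 13.2, 2],
    [28, 21, -18, 19.8, 2],
    [42, 31, -18, 26.4, 2],
    [56, 42, -18, 33, 2],
    [70, 52, -18, 39.6, 2],
    [84, 62, -18, 46.2, 2],
    [98, 72, -18, 52.8, 2],
    [112, 83, -18, 59.4, 2],
    [124, 92, -18, 66, 2],
    [124, 92, -18, 66, 2],
    [124, 92, -18, 66, 2]
  ]
}}

```text
time: 5.6
ee_pos: [0.5164, -0.0371, 0.1986]
tool_rot: [[0.046, 0.999, -0.002], [0.999, -0.046, -0.0], [-0.0, -0.002, -1.0]]
contact_force: [0.3, -0.3, -1.2]
grip_width: 0.0087
grip_force: 59.2
```

Run:
```python
from rg import *
np.set_printoptions(precision=4,suppress=True)
T,s,p=ringpose('w3.png')
R=np.array(s['tool_rot']);e=np.array(s['ee_pos'])
print(e,R,s['contact_force'],s['grip_width'])
print('wire',e+R@[.1115,.0005,.0115], R.T@(np.array([.520,-.038,.2065])-e)*1000)
# hook in wrist view
K=p['camera_matrix'];Rc=cv2.Rodrigues(np.array(p['rvec']))[0];t=np.array(p['tvec']).ravel()
v,u=np.mgrid[0:480,0:640];x=(u-K[0,2])/K[0,0];y=(v-K[1,2])/K[1,1];th=np.hypot(x,y)+1e-9
d=np.stack([np.tan(th)*x/th,np.tan(th)*y/th,np.ones_like(th)],-1)
W=(d*p['range_z'][...,None]-t)@Rc
m=(th<1.4)&(p['range_z']>0)&(abs(W[...,0]-.5275)<.05)&(W[...,1]>.085)&(W[...,1]<.2)&(W[...,2]>.13)&(W[...,2]<.29)
q=W[m];print(len(q))
for z in np.arange(.15,.29,.005):
    k=q[abs(q[:,2]-z)<.0025]
    if len(k)>3:print(round(z,3),len(k),np.percentile(k[:,1],[2,20,50,80,98]),np.percentile(k[:,0],[2,50,98]))
a=p['color'].copy();cv2.imwrite('pics/w3.png',a)
c=snap('side');b=cv2.resize(c['color'][180:340,230:430],None,fx=3,fy=3,interpolation=2)[:480,:600]
g=cv2.resize(a,(0,0),fx=.5,fy=.5)
o=np.zeros((600,800,3),np.uint8);o[:480,:600]=b;o[360:600,480:800]=g;cv2.imwrite('pics/c3.png',o)
```

```text
[ 0.5164 -0.0371  0.1986] [[ 0.0459  0.9989 -0.0015]
 [ 0.9989 -0.0459 -0.    ]
 [-0.0001 -0.0015 -1.    ]] [ 0.2804 -0.3428 -1.184 ] 0.008719803004883248
wire [0.522  0.0743 0.1871] [-0.7772  3.6333 -7.9119]
0
```

View pics/c3.png

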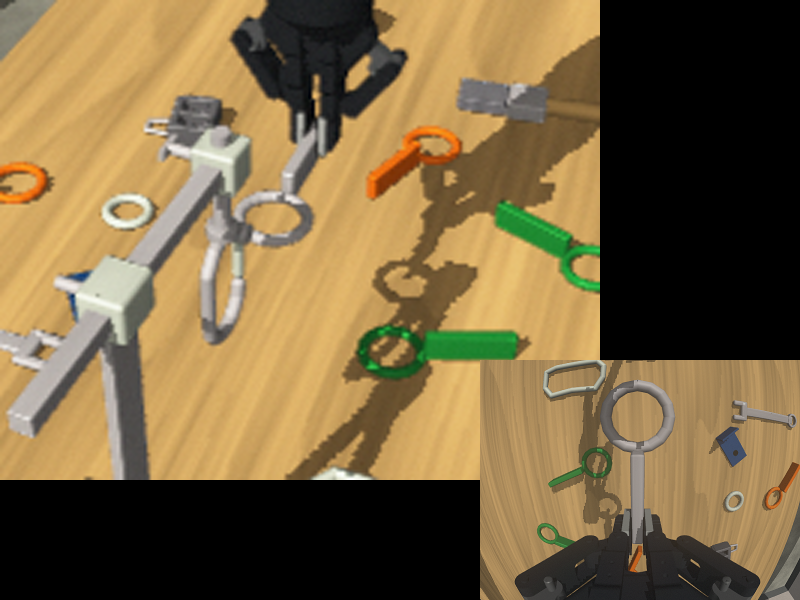

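The side view shows the ring level, just in front of the hook. The gate is the pale bar at about (238,245)-(238,276) in the crop. I'll find its ends from both fixed cameras.

Run:
```python
from h import *
import pickle
np.set_printoptions(precision=4,suppress=True)
for n in ['scene','side']:
    p=pickle.load(open(n+'.pkl','rb'))
    # column of pixels along expected gate line, z from .17 to .245
    zs=np.arange(.172,.240,.002)
    X=np.c_[np.full(len(zs),.5265),np.full(len(zs),.1135),zs];uv=topix(p,X)
    for z,(u,v) in zip(zs,uv):
        u0,v0=int(round(u)),int(round(v));row=p['color'][v0,u0-3:u0+4].astype(int)
        k=np.argmax(row.sum(1)); 
        print(n,round(z,3),u0,v0,[tuple(c) for c in row[1:6]])
```

```text
scene 0.172 382 211 [(np.int64(91), np.int64(106), np.int64(125)), (np.int64(105), np.int64(110), np.int64(121)), (np.int64(129), np.int64(133), np.int64(146)), (np.int64(172), np.int64(178), np.int64(193)), (np.int64(185), np.int64(207), np.int64(229))]
scene 0.174 382 210 [(np.int64(86), np.int64(89), np.int64(96)), (np.int64(110), np.int64(113), np.int64(126)), (np.int64(136), np.int64(140), np.int64(153)), (np.int64(159), np.int64(175), np.int64(197)), (np.int64(133), np.int64(188), np.int64(225))]
scene 0.176 382 209 [(np.int64(94), np.int64(97), np.int64(107)), (np.int64(115), np.int64(121), np.int64(133)), (np.int64(147), np.int64(155), np.int64(166)), (np.int64(160), np.int64(176), np.int64(198)), (np.int64(130), np.int64(181), np.int64(222))]
scene 0.178 382 209 [(np.int64(94), np.int64(97), np.int64(107)), (np.int64(115), np.int64(121), np.int64(133)), (np.int64(147), np.int64(155), np.int64(166)), (np.int64(160), np.int64(176), np.int64(198)), (np.int64(130), np.int64(181), np.int64(222))]
scene 0.18 382 208 [(np.int64(110), np.int64(114), np.int64(125)), (np.int64(150), n
[... 15377 characters left out ...]
np.int64(113), np.int64(117)), (np.int64(87), np.int64(87), np.int64(92)), (np.int64(78), np.int64(79), np.int64(81)), (np.int64(89), np.int64(92), np.int64(93)), (np.int64(84), np.int64(119), np.int64(140))]
side 0.236 307 252 [(np.int64(98), np.int64(99), np.int64(104)), (np.int64(86), np.int64(89), np.int64(92)), (np.int64(86), np.int64(99), np.int64(109)), (np.int64(84), np.int64(122), np.int64(145)), (np.int64(84), np.int64(141), np.int64(176))]
side 0.238 307 252 [(np.int64(98), np.int64(99), np.int64(104)), (np.int64(86), np.int64(89), np.int64(92)), (np.int64(86), np.int64(99), np.int64(109)), (np.int64(84), np.int64(122), np.int64(145)), (np.int64(84), np.int64(141), np.int64(176))]
```

Both cameras put the gap between nose and gate at z ≈ 0.185 and the gate's centre at y ≈ 0.1135. The wire should therefore push at z ≈ 0.194. I raise it, shift it sideways and close to just short of the gate.

Emit:
{"name": "servo_tool", "arguments": {
  "rows": [
    [0, 2, -4, -0.4, 2],
    [0, 4, -7, -0.4, 2],
    [8, 4, -7, -0.4, 2],
    [16, 4, -7, -0.4, 2],
    [22, 4, -7, -0.4, 2],
    [25, 4, -7, -0.4, 2],
    [25, 4, -7, -0.4, 2],
    [25, 4, -7, -0.4, 2]
  ]
}}

```text
time: 6.37
ee_pos: [0.5223, -0.0124, 0.2063]
tool_rot: [[0.042, 0.999, -0.0], [0.999, -0.042, 0.0], [0.0, -0.0, -1.0]]
contact_force: [-0.9, -0.6, -1.5]
grip_width: 0.0086
grip_force: 59.2
```

Emit:
{"name": "servo_tool", "arguments": {
  "rows": [
    [1.5, 0, 0, 0, 2],
    [3, 0, 0, 0, 2],
    [4.5, 0, 0, 0, 2],
    [6, 0, 0, 0, 2],
    [7.5, 0, 0, 0, 2],
    [9, 0, 0, 0, 2],
    [10, 0, 0, 0, 2],
    [10, 0, 0, 0, 2]
  ]
}}

```text
time: 7.03
ee_pos: [0.5229, -0.0028, 0.2063]
tool_rot: [[0.043, 0.999, 0.0], [0.999, -0.043, -0.0], [-0.0, 0.0, -1.0]]
contact_force: [-0.2, -1.4, -2.9]
grip_width: 0.0085
grip_force: 59.2
```

Contact with the gate comes where expected, at about 1 N. I keep pushing inward.

Emit:
{"name": "servo_tool", "arguments": {
  "rows": [
    [1.5, -1, 0.5, 0, 2],
    [3, -1, 1, 0, 2],
    [4.5, -1, 1, 0, 2],
    [6, -1, 1, 0, 2],
    [7.5, -1, 1, 0, 2],
    [9, -1, 1, 0, 2],
    [10.5, -1, 1, 0, 2],
    [12, -1, 1, 0, 2],
    [12, -1, 1, 0, 2]
  ]
}}

```text
time: 7.78
ee_pos: [0.5223, 0.0094, 0.2052]
tool_rot: [[0.042, 0.999, -0.0], [0.999, -0.042, -0.0], [-0.0, -0.0, -1.0]]
contact_force: [0.8, -3.9, -3.6]
grip_width: 0.0086
grip_force: 59.1
```

Emit:
{"name": "servo_tool", "arguments": {
  "rows": [
    [1.5, 0, 0, 0, 2],
    [3, 0, 0, 0, 2],
    [4.5, 0, 0, 0, 2],
    [6, 0, 0, 0, 2],
    [6, 0, 0, 0, 2]
  ]
}}

```text
time: 8.2
ee_pos: [0.5225, 0.0154, 0.2052]
tool_rot: [[0.043, 0.999, -0.0], [0.999, -0.043, -0.0], [-0.0, -0.0, -1.0]]
contact_force: [1.2, -4.0, -4.7]
grip_width: 0.0085
grip_force: 59.0
```

Emit:
{"name": "servo_tool", "arguments": {
  "rows": [
    [1.5, 0, 0, 0, 2],
    [3, 0, 0, 0, 2],
    [4, 0, 1, 0, 2],
    [4, 0, 3, 0, 2],
    [4.5, 0, 5, 0, 2],
    [5, 0, 7, 0, 2],
    [5, 0, 9, 0, 2],
    [5, 0, 9, 0, 2]
  ]
}}

```text
time: 8.87
ee_pos: [0.5226, 0.0208, 0.196]
tool_rot: [[0.042, 0.999, -0.0], [0.999, -0.042, 0.001], [0.001, -0.001, -1.0]]
contact_force: [-0.3, -0.4, -2.4]
grip_width: 0.0086
grip_force: 59.3
```

Emit:
{"name": "servo_tool", "arguments": {
  "rows": [
    [0.5, 0, 2, 0, 2],
    [1, 0, 4, 0, 2],
    [1, 0, 6, 0, 2],
    [1, 0, 8, 0, 2],
    [1, 0, 10, 0, 2],
    [1, 0, 11, 0, 2],
    [1, 0, 11, 0, 2]
  ]
}}

```text
time: 9.45
ee_pos: [0.5227, 0.0212, 0.185]
tool_rot: [[0.043, 0.999, -0.0], [0.999, -0.043, 0.0], [0.0, -0.0, -1.0]]
contact_force: [-0.3, -0.3, -1.6]
grip_width: 0.0088
grip_force: 59.3
```

Run:
```python
from h import *
s=r.state();print(s['ee_pos'],s['contact_force'],s['moment'])
c=snap('side');b=cv2.resize(c['color'][200:320,250:390],None,fx=4,fy=4,interpolation=2)
d=snap('scene');a=cv2.resize(d['color'][130:250,340:400],None,fx=4,fy=4,interpolation=2)
cv2.imwrite('pics/c4.png',np.hstack([b,a]))
```

```text
[0.52268322 0.02123066 0.18501639] [-0.33049193 -0.29463969 -1.61617911] [-0.12924742  0.03418158 -0.02735181]
```

View pics/c4.png

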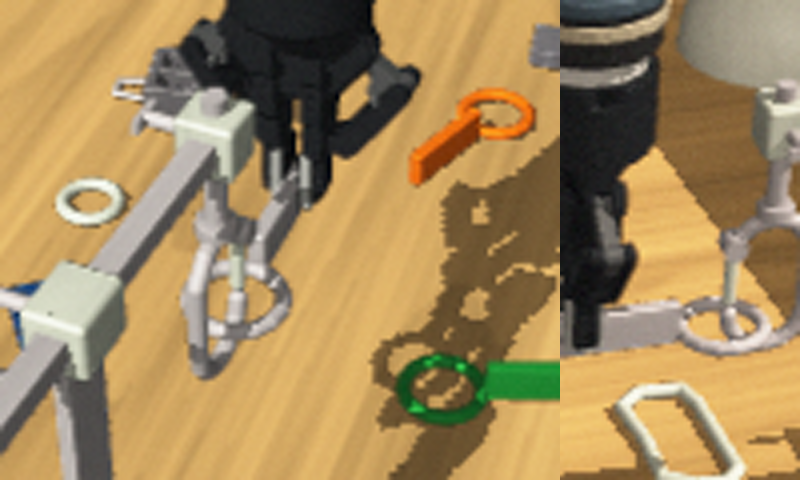

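The gate is shut again and the nose stands inside the ring's eye, at (237,300) in the left panel and (730,325) in the right. I lower it to the bowl, then with a light grip let the tang pivot downward so it swings less on release.

Emit:
{"name": "servo_tool", "arguments": {
  "rows": [
    [0, 0, 1.5, 0, 2],
    [0, 0, 3, 0, 2],
    [0, 0, 4.5, 0, 2],
    [0, 0, 5.5, 0, 2],
    [0, 0, 5.5, 0, 2],
    [0, 0, 5.5, 0, 2]
  ],
  "squeeze": 20
}}

```text
time: 10.05
ee_pos: [0.5228, 0.0213, 0.1797]
tool_rot: [[0.043, 0.999, -0.0], [0.999, -0.043, 0.0], [0.0, -0.0, -1.0]]
contact_force: [-0.1, 1.1, -1.2]
grip_width: 0.0087
grip_force: 59.3
```

Emit:
{"name": "servo_tool", "arguments": {
  "rows": [
    [0, 0, 2, 0, 2],
    [-0.5, 0, 5, 0, 2],
    [-0.5, 0, 8, 0, 2],
    [-1, 0, 11, 0, 2],
    [-1, 0, 11, 0, 2]
  ]
}}

```text
time: 10.47
ee_pos: [0.523, 0.0205, 0.1685]
tool_rot: [[0.043, 0.999, 0.0], [0.999, -0.043, 0.001], [0.001, 0.0, -1.0]]
contact_force: [0.4, 2.2, 3.4]
grip_width: 0.0088
grip_force: 60.0
```

Emit:
{"name": "servo_tool", "arguments": {
  "rows": [
    [0, 0, 2, 0, 7],
    [0, 0, 4, 0, 7],
    [0, 0, 6, 0, 7],
    [0.5, 0, 8.5, 0, 7],
    [0.5, 0, 8.5, 0, 7]
  ],
  "squeeze": 20
}}

```text
time: 10.88
ee_pos: [0.5226, 0.021, 0.1598]
tool_rot: [[0.043, 0.999, -0.001], [0.999, -0.043, 0.001], [0.001, -0.001, -1.0]]
contact_force: [0.4, 3.2, 3.0]
grip_width: 0.0082
grip_force: 60.1
```

Run:
```python
from rg import *
np.set_printoptions(precision=1,suppress=True)
T,s,p=ringpose()
print(s['contact_force'],s['moment'],s['grip_force'])
T=T[(abs(T[:,1])<4)&(T[:,2]<50)]
for a in range(20,60,8):
    q=T[(T[:,0]>=a)&(T[:,0]<a+8)]
    if len(q):print(a+4,len(q),np.percentile(q[:,2],[10,50,90]))
```

```text
[0.4 3.2 3. ] [ 1.  -0.1 -0. ] 60.103347301483154
24 409 [-12.7 -11.9 -11.1]
32 437 [-13.9 -13.1 -12.4]
40 510 [-15.2 -14.4 -13.6]
48 530 [-16.5 -15.6 -14.7]
56 622 [-17.6 -16.7 -15.7]
```

The ring pivots in the grip at about 5 N (9° so far). I carry on along the arc.

Emit:
{"name": "servo_tool", "arguments": {
  "rows": [
    [1.5, 0, 2.5, 0, 7],
    [2, 0, 5, 0, 7],
    [2.2, 0, 7.5, 0, 7],
    [2.4, 0, 10, 0, 7],
    [2.6, 0, 12.5, 0, 7],
    [3, 0, 15, 0, 7],
    [3.5, 0, 17.5, 0, 7],
    [4, 0, 20, 0, 7],
    [4, 0, 20, 0, 7]
  ],
  "squeeze": 20
}}

```text
time: 11.68
ee_pos: [0.5227, 0.0249, 0.1397]
tool_rot: [[0.043, 0.999, -0.001], [0.999, -0.043, 0.0], [0.0, -0.001, -1.0]]
contact_force: [0.4, 0.3, 1.0]
grip_width: 0.0089
grip_force: 60.2
```

Emit:
{"name": "servo_tool", "arguments": {
  "rows": [
    [1, 0, 2.5, 0, 7],
    [1.8, 0, 5, 0, 7],
    [2.5, 0, 7.5, 0, 7],
    [3.3, 0, 10, 0, 7],
    [4, 0, 12.5, 0, 7],
    [5, 0, 15, 0, 7],
    [6, 0, 17.5, 0, 7],
    [7, 0, 19, 0, 7],
    [7, 0, 19, 0, 7]
  ]
}}

```text
time: 12.43
ee_pos: [0.5231, 0.0318, 0.121]
tool_rot: [[0.043, 0.999, -0.0], [0.999, -0.043, 0.0], [-0.0, -0.0, -1.0]]
contact_force: [0.3, -0.8, 4.5]
grip_width: 0.0084
grip_force: 60.4
```

Emit:
{"name": "servo_tool", "arguments": {
  "rows": [
    [1.3, 0, 2.5, 0, 7],
    [2.6, 0, 5, 0, 7],
    [4, 0, 7.5, 0, 7],
    [5.3, 0, 10, 0, 7],
    [6.6, 0, 12.5, 0, 7],
    [8, 0, 15, 0, 7],
    [9, 0, 17, 0, 7],
    [9, 0, 17, 0, 7]
  ]
}}

```text
time: 13.1
ee_pos: [0.5235, 0.0411, 0.1039]
tool_rot: [[0.042, 0.999, -0.0], [0.999, -0.042, 0.0], [0.0, -0.0, -1.0]]
contact_force: [-0.1, -3.0, 2.4]
grip_width: 0.0084
grip_force: 60.9
```

Emit:
{"name": "servo_tool", "arguments": {
  "rows": [
    [1.6, 0, 2.5, 0, 7],
    [3.2, 0, 5, 0, 7],
    [4.8, 0, 7.5, 0, 7],
    [6.4, 0, 10, 0, 7],
    [8, 0, 12.5, 0, 7],
    [9.5, 0, 14.5, 0, 7],
    [9.5, 0, 14.5, 0, 7]
  ]
}}

```text
time: 13.68
ee_pos: [0.5239, 0.0506, 0.0894]
tool_rot: [[0.042, 0.999, -0.0], [0.999, -0.042, 0.0], [0.0, -0.0, -1.0]]
contact_force: [0.6, -1.5, 3.6]
grip_width: 0.0087
grip_force: 61.3
```

Run:
```python
from h import *
s=r.state();print(s['ee_pos'],s['contact_force'],s['moment'])
c=snap('side');b=cv2.resize(c['color'][200:320,250:390],None,fx=4,fy=4,interpolation=2)
d=snap('scene');a=cv2.resize(d['color'][130:250,340:400],None,fx=4,fy=4,interpolation=2)
cv2.imwrite('pics/c5.png',np.hstack([b,a]))
```

```text
[0.52394204 0.05056938 0.08941086] [ 0.63120387 -1.54041354  3.63062442] [ 0.24815066 -0.02788665 -0.04951233]
```

View pics/c5.png

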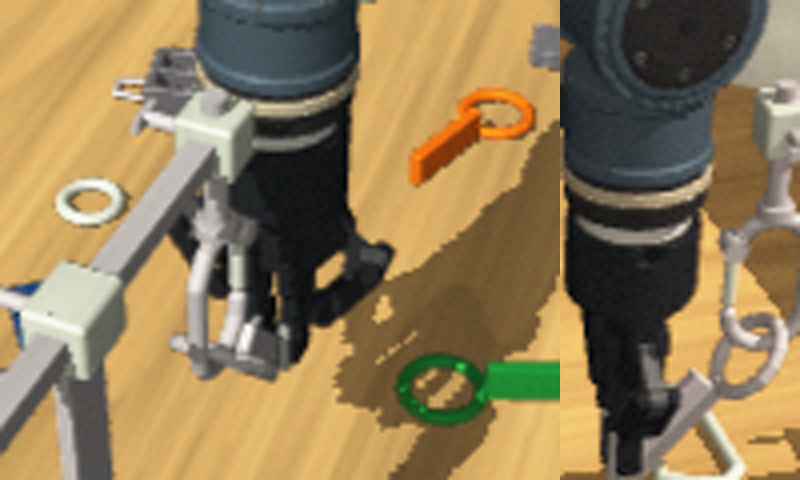

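The ring hangs over the bowl tilted about 50°, with the gate shut behind it and the gripper body clear of the hook. I release it and back off.

Emit:
{"name": "servo_tool", "arguments": {
  "rows": [
    [0, 0, 0, 0, 40],
    [0, 0, 0, 0, 50],
    [0, 0, 0, 0, 50],
    [-10, 0, 0, 0, 50],
    [-40, 0, 0, 0, 50],
    [-80, 0, 0, 0, 50],
    [-120, 0, 0, 0, 50],
    [-150, 0, -20, 0, 50],
    [-165, 0, -50, 0, 50],
    [-165, 0, -80, 0, 50],
    [-165, 0, -100, 0, 50],
    [-165, 0, -100, 0, 50]
  ]
}}

```text
time: 14.78
ee_pos: [0.5186, -0.1163, 0.194]
tool_rot: [[0.044, 0.999, 0.006], [0.999, -0.044, -0.001], [-0.001, 0.006, -1.0]]
contact_force: [0.4, 0.7, 0.2]
grip_width: 0.05
grip_force: 0.0
```

Emit:
{"name": "servo_tool", "arguments": {
  "rows": [
    [0, 0, 0, 0, 50],
    [0, 0, 0, 0, 50],
    [0, 0, 0, 0, 50],
    [0, 0, 0, 0, 50],
    [0, 0, 0, 0, 50],
    [0, 0, 0, 0, 50],
    [0, 0, 0, 0, 50],
    [0, 0, 0, 0, 50],
    [0, 0, 0, 0, 50],
    [0, 0, 0, 0, 50],
    [0, 0, 0, 0, 50],
    [0, 0, 0, 0, 50]
  ]
}}

```text
time: 15.78
ee_pos: [0.517, -0.1146, 0.1899]
tool_rot: [[0.043, 0.999, 0.0], [0.999, -0.043, 0.0], [0.0, 0.0, -1.0]]
contact_force: [-0.6, -0.5, 0.5]
grip_width: 0.0498
grip_force: 0.0
```

Emit:
{"name": "servo_tool", "arguments": {
  "rows": [
    [0, 0, 0, 0, 50],
    [0, 0, 0, 0, 50],
    [0, 0, 0, 0, 50],
    [0, 0, 0, 0, 50],
    [0, 0, 0, 0, 50],
    [0, 0, 0, 0, 50],
    [0, 0, 0, 0, 50],
    [0, 0, 0, 0, 50],
    [0, 0, 0, 0, 50],
    [0, 0, 0, 0, 50],
    [0, 0, 0, 0, 50],
    [0, 0, 0, 0, 50]
  ]
}}

```text
time: 16.78
ee_pos: [0.517, -0.1146, 0.1898]
tool_rot: [[0.043, 0.999, 0.0], [0.999, -0.043, 0.0], [0.0, 0.0, -1.0]]
contact_force: [0.6, -0.3, 0.2]
grip_width: 0.0498
grip_force: 0.0
```

Emit:
{"name": "servo_tool", "arguments": {
  "rows": [
    [0, 0, 0, 0, 50],
    [0, 0, 0, 0, 50],
    [0, 0, 0, 0, 50],
    [0, 0, 0, 0, 50],
    [0, 0, 0, 0, 50],
    [0, 0, 0, 0, 50],
    [0, 0, 0, 0, 50],
    [0, 0, 0, 0, 50],
    [0, 0, 0, 0, 50],
    [0, 0, 0, 0, 50],
    [0, 0, 0, 0, 50],
    [0, 0, 0, 0, 50]
  ]
}}

```text
time: 17.78
ee_pos: [0.517, -0.1146, 0.1898]
tool_rot: [[0.043, 0.999, -0.0], [0.999, -0.043, 0.0], [0.0, -0.0, -1.0]]
contact_force: [-0.1, -0.0, -0.6]
grip_width: 0.0499
grip_force: 0.0
```

```bash
cat > sw.py <<'E'
from h import *
np.set_printoptions(precision=4,suppress=True)
import time
prev=None
for k in range(8):
    d=snap('scene');g=d['color'][190:275,360:425].astype(int)
    v,u=np.mgrid[0:480,0:640];W=toworld(d,np.c_[u.ravel(),v.ravel()])
    q=W[(abs(W[:,0]-.53)<.05)&(W[:,1]>.03)&(W[:,1]<.225)&(W[:,2]>.035)&(W[:,2]<.12)]
    t=q[q[:,2]<.075]
    print(round(r.state()['time'],2),len(t),t.mean(0) if len(t) else '',q[:,2].min() if len(q) else '', 0 if prev is None else np.abs(g-prev).mean());prev=g
cv2.imwrite('pics/e.png',np.hstack([cv2.resize(snap('side')['color'][200:320,250:390],None,fx=4,fy=4),cv2.resize(d['color'][130:250,340:400],None,fx=4,fy=4)]))
E
python3 sw.py
```

```text
17.83 103 [0.5384 0.1227 0.0584] 0.040436424364041074 0
17.88 102 [0.535  0.1276 0.0581] 0.04041556270279222 3.7113122171945703
17.93 98 [0.53   0.1335 0.0582] 0.03839200524867564 4.015746606334842
17.98 92 [0.5248 0.1376 0.0581] 0.03847023312272616 3.759939668174962
18.03 87 [0.5212 0.1392 0.0587] 0.04143129406046838 3.06105580693816
18.08 92 [0.5198 0.1377 0.0583] 0.04070762635207446 2.7689894419306182
18.13 89 [0.5214 0.1344 0.0575] 0.038228054371573165 3.2610558069381597
18.18 98 [0.5254 0.1294 0.0582] 0.04226794544698255 3.6022926093514327
```

The ring hangs in the hook and still swings about ±1 cm. I wait for it to settle.

Emit:
{"name": "servo_tool", "arguments": {
  "rows": [
    [0, 0, 0, 0, 50],
    [0, 0, 0, 0, 50],
    [0, 0, 0, 0, 50],
    [0, 0, 0, 0, 50],
    [0, 0, 0, 0, 50],
    [0, 0, 0, 0, 50],
    [0, 0, 0, 0, 50],
    [0, 0, 0, 0, 50],
    [0, 0, 0, 0, 50],
    [0, 0, 0, 0, 50],
    [0, 0, 0, 0, 50],
    [0, 0, 0, 0, 50]
  ]
}}

```text
time: 19.23
ee_pos: [0.5171, -0.1146, 0.1898]
tool_rot: [[0.043, 0.999, 0.0], [0.999, -0.043, 0.0], [0.0, 0.0, -1.0]]
contact_force: [-0.1, -0.7, 0.0]
grip_width: 0.0496
grip_force: 0.0
```

Emit:
{"name": "servo_tool", "arguments": {
  "rows": [
    [0, 0, 0, 0, 50],
    [0, 0, 0, 0, 50],
    [0, 0, 0, 0, 50],
    [0, 0, 0, 0, 50],
    [0, 0, 0, 0, 50],
    [0, 0, 0, 0, 50],
    [0, 0, 0, 0, 50],
    [0, 0, 0, 0, 50],
    [0, 0, 0, 0, 50],
    [0, 0, 0, 0, 50],
    [0, 0, 0, 0, 50],
    [0, 0, 0, 0, 50]
  ]
}}

```text
time: 20.23
ee_pos: [0.5171, -0.1147, 0.1898]
tool_rot: [[0.043, 0.999, 0.0], [0.999, -0.043, 0.0], [0.0, 0.0, -1.0]]
contact_force: [0.5, -0.3, -0.0]
grip_width: 0.0502
grip_force: 0.0
```

Emit:
{"name": "servo_tool", "arguments": {
  "rows": [
    [0, 0, 0, 0, 50],
    [0, 0, 0, 0, 50],
    [0, 0, 0, 0, 50],
    [0, 0, 0, 0, 50],
    [0, 0, 0, 0, 50],
    [0, 0, 0, 0, 50],
    [0, 0, 0, 0, 50],
    [0, 0, 0, 0, 50],
    [0, 0, 0, 0, 50],
    [0, 0, 0, 0, 50],
    [0, 0, 0, 0, 50],
    [0, 0, 0, 0, 50]
  ]
}}

```text
time: 21.23
ee_pos: [0.517, -0.1146, 0.1898]
tool_rot: [[0.043, 0.999, -0.0], [0.999, -0.043, 0.0], [0.0, -0.0, -1.0]]
contact_force: [0.3, 0.2, -0.1]
grip_width: 0.0501
grip_force: 0.0
```

Emit:
{"name": "servo_tool", "arguments": {
  "rows": [
    [0, 0, 0, 0, 50],
    [0, 0, 0, 0, 50],
    [0, 0, 0, 0, 50],
    [0, 0, 0, 0, 50],
    [0, 0, 0, 0, 50],
    [0, 0, 0, 0, 50],
    [0, 0, 0, 0, 50],
    [0, 0, 0, 0, 50],
    [0, 0, 0, 0, 50],
    [0, 0, 0, 0, 50],
    [0, 0, 0, 0, 50],
    [0, 0, 0, 0, 50]
  ]
}}

```text
time: 22.23
ee_pos: [0.517, -0.1146, 0.1898]
tool_rot: [[0.043, 0.999, -0.0], [0.999, -0.043, 0.0], [0.0, -0.0, -1.0]]
contact_force: [-0.9, 0.1, 0.1]
grip_width: 0.0502
grip_force: 0.0
```

Emit:
{"name": "servo_tool", "arguments": {
  "rows": [
    [0, 0, 0, 0, 50],
    [0, 0, 0, 0, 50],
    [0, 0, 0, 0, 50],
    [0, 0, 0, 0, 50],
    [0, 0, 0, 0, 50],
    [0, 0, 0, 0, 50],
    [0, 0, 0, 0, 50],
    [0, 0, 0, 0, 50],
    [0, 0, 0, 0, 50],
    [0, 0, 0, 0, 50],
    [0, 0, 0, 0, 50],
    [0, 0, 0, 0, 50]
  ]
}}

```text
time: 23.23
ee_pos: [0.517, -0.1146, 0.1898]
tool_rot: [[0.043, 0.999, -0.0], [0.999, -0.043, 0.0], [0.0, -0.0, -1.0]]
contact_force: [-0.4, 0.2, -0.1]
grip_width: 0.0502
grip_force: 0.0
```

Emit:
{"name": "servo_tool", "arguments": {
  "rows": [
    [0, 0, 0, 0, 50],
    [0, 0, 0, 0, 50],
    [0, 0, 0, 0, 50],
    [0, 0, 0, 0, 50],
    [0, 0, 0, 0, 50],
    [0, 0, 0, 0, 50],
    [0, 0, 0, 0, 50],
    [0, 0, 0, 0, 50],
    [0, 0, 0, 0, 50],
    [0, 0, 0, 0, 50],
    [0, 0, 0, 0, 50],
    [0, 0, 0, 0, 50]
  ]
}}

```text
time: 24.23
ee_pos: [0.517, -0.1146, 0.1898]
tool_rot: [[0.043, 0.999, -0.0], [0.999, -0.043, 0.0], [0.0, -0.0, -1.0]]
contact_force: [0.6, 0.5, -0.2]
grip_width: 0.0499
grip_force: 0.0
```

Emit:
{"name": "servo_tool", "arguments": {
  "rows": [
    [0, 0, 0, 0, 50],
    [0, 0, 0, 0, 50],
    [0, 0, 0, 0, 50],
    [0, 0, 0, 0, 50],
    [0, 0, 0, 0, 50],
    [0, 0, 0, 0, 50],
    [0, 0, 0, 0, 50],
    [0, 0, 0, 0, 50],
    [0, 0, 0, 0, 50],
    [0, 0, 0, 0, 50],
    [0, 0, 0, 0, 50],
    [0, 0, 0, 0, 50]
  ]
}}

```text
time: 25.23
ee_pos: [0.517, -0.1146, 0.1898]
tool_rot: [[0.043, 0.999, -0.0], [0.999, -0.043, 0.0], [0.0, -0.0, -1.0]]
contact_force: [0.4, 0.3, -0.3]
grip_width: 0.0501
grip_force: 0.0
```

Emit:
{"name": "servo_tool", "arguments": {
  "rows": [
    [0, 0, 0, 0, 50],
    [0, 0, 0, 0, 50],
    [0, 0, 0, 0, 50],
    [0, 0, 0, 0, 50],
    [0, 0, 0, 0, 50],
    [0, 0, 0, 0, 50],
    [0, 0, 0, 0, 50],
    [0, 0, 0, 0, 50],
    [0, 0, 0, 0, 50],
    [0, 0, 0, 0, 50],
    [0, 0, 0, 0, 50],
    [0, 0, 0, 0, 50]
  ]
}}

```text
time: 26.23
ee_pos: [0.517, -0.1146, 0.1898]
tool_rot: [[0.043, 0.999, -0.0], [0.999, -0.043, 0.0], [0.0, -0.0, -1.0]]
contact_force: [0.3, -0.4, -0.3]
grip_width: 0.0503
grip_force: 0.0
```

```bash
python3 sw.py
```

```text
26.28 101 [0.5285 0.13   0.0576] 0.04050028338271647 0
26.33 102 [0.5284 0.1298 0.0575] 0.039794637705043316 1.9733333333333334
26.38 101 [0.5285 0.13   0.0578] 0.037333330490117 1.9581297134238311
26.43 102 [0.5287 0.1297 0.0577] 0.03978120014927104 1.996500754147813
26.48 102 [0.5284 0.1298 0.0576] 0.03829618689788469 1.9930618401206637
26.53 102 [0.5286 0.1298 0.0579] 0.040097188496919886 1.9583107088989442
26.58 103 [0.5287 0.1297 0.0578] 0.04033248579166332 1.9904072398190045
26.63 102 [0.5285 0.1299 0.0576] 0.039844228496233876 1.9930618401206637
```

It is still now. One last look before handing in.

View pics/e.png

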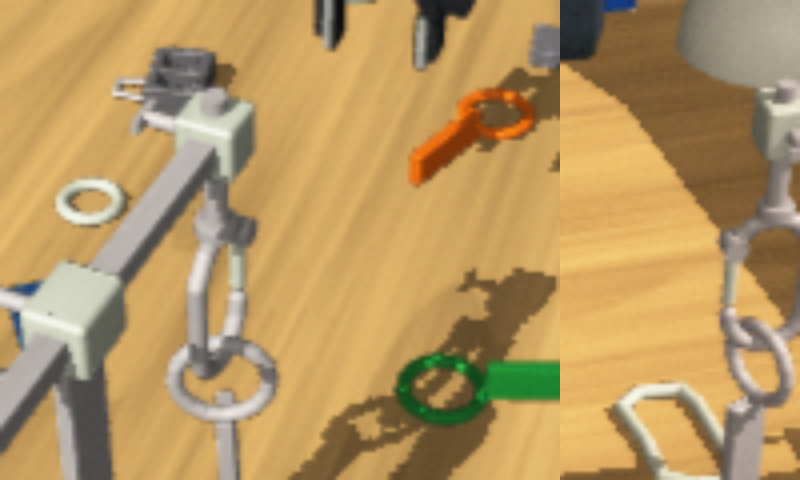

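The ring hangs still in the bowl at (220,380), the gate at (237,270) is shut, and the gripper is clear.

```bash
python3 -c "
from bench import r
print(r.close_job())"
```

```text
the job is handed in; nothing more can be done
None
```

The steel ring hangs still in the bottom of the closed snap hook, clipped in past the gate; I handed the job in at about 27 s with the robot touching nothing, the wrist force read about 5 N or less at the end of each move on the hook, and nothing else on the bench was touched.

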